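# Put the square rework nozzles back in their tray

## Task

Put the three square-mouthed hot-air nozzles away in the nozzle tray, each standing upright on the floor of the nest made for its size (large, medium, small). Leave the two round-mouthed nozzles standing where they are, and do not disturb the jar or the screwdriver.

Things in the scene. Friction and masses are not known exactly. Their poses are not given: they have to be found in the camera images.
- square_large_mid (a point): large square-mouthed steel hot-air nozzle, loose: a square skirt 60 x 60 mm and 16 mm high (sides along its x and y) with a round upright collar 20 mm in diameter on top, from 16 to 52 mm above its foot; 52 mm tall. Origin: on its axis, half-way up (26 mm above the foot); z up. Best held by the collar from above (any direction), fingertips above the skirt. Belongs in the large nest.
- square_medium_mid (a point): medium square-mouthed steel hot-air nozzle, loose: a square skirt 45 x 45 mm and 16 mm high (sides along its x and y) with a round upright collar 20 mm in diameter on top, from 16 to 52 mm above its foot; 52 mm tall. Origin: on its axis, half-way up (26 mm above the foot); z up. Best held by the collar from above (any direction), fingertips above the skirt. Belongs in the medium nest.
- square_small_mid (a point): small square-mouthed steel hot-air nozzle, loose: a square skirt 30 x 30 mm and 16 mm high (sides along its x and y) with a round upright collar 20 mm in diameter on top, from 16 to 52 mm above its foot; 52 mm tall. Origin: on its axis, half-way up (26 mm above the foot); z up. Best held by the collar from above (any direction), fingertips above the skirt. Belongs in the small nest.
- round_large_mid (a point): large round-mouthed steel nozzle, loose, a look-alike that stays: a round skirt 60 mm in diameter and 16 mm high with a round upright collar 20 mm in diameter on top, from 16 to 52 mm above its foot; 52 mm tall. Origin: on its axis, half-way up (26 mm above the foot); z up. Best held by the collar from above (any direction), fingertips above the skirt.
- round_medium_mid (a point): medium round-mouthed steel nozzle, loose, a look-alike that stays: a round skirt 45 mm in diameter and 16 mm high with a round upright collar 20 mm in diameter on top, from 16 to 52 mm above its foot; 52 mm tall. Origin: on its axis, half-way up (26 mm above the foot); z up. Best held by the collar from above (any direction), fingertips above the skirt.
- nest_large_floor (a point): large nest, fixed in the tray: a square pocket 80 x 80 mm inside, walls along its x and y, in a black block 94 mm square. Origin: middle of its flat floor, 6 mm above the bench, z up; rim 12 mm above this. The large square nozzle, turned square to it, has 10 mm to spare each side. The nests sit 96 mm apart along y, in changing order, in one fixed aluminium tray 112 x 304 mm, 18 mm high.
- nest_medium_floor (a point): medium nest, fixed in the tray: a square pocket 63 x 63 mm inside, walls along its x and y, in a black block 94 mm square. Origin: middle of its flat floor, 6 mm above the bench, z up; rim 12 mm above this. The medium square nozzle, turned square to it, has 9 mm to spare each side. The nests sit 96 mm apart along y, in changing order, in one fixed aluminium tray 112 x 304 mm, 18 mm high.
- nest_small_floor (a point): small nest, fixed in the tray: a square pocket 48 x 48 mm inside, walls along its x and y, in a black block 94 mm square. Origin: middle of its flat floor, 6 mm above the bench, z up; rim 12 mm above this. The small square nozzle, turned square to it, has 9 mm to spare each side. The nests sit 96 mm apart along y, in changing order, in one fixed aluminium tray 112 x 304 mm, 18 mm high.
- jar: bystander: a small flux jar with a white cap, 44 mm in diameter, 40 mm tall, loose. Origin: centre of its underside.
- screwdriver: bystander: a screwdriver 170 mm long lying on the bench along its own x, under 35 mm high, loose. Origin: under its middle.
Things that resemble listed ones, but are neither listed nor needed, are in the scene too. Leave any turquoise or yellow look-alike of the part that bears square_medium_mid alone. What is shaped like the part that bears square_large_mid but purple is not meant.

How it is judged:
By the outcome, as a careful person would: the job done as asked, in the order asked, and still so for the second after the job is handed in, with the robot touching nothing.
It also fails if it takes over 80 s, if anything falls off the work surface, if the arm or the gripper's body presses on something with over 40 N, if the wrist force passes 120 N, or if a joint passes its speed limit or range.

## Robot

A 6-joint arm with a two-finger parallel gripper is mounted at the origin on the work surface. World frame = base frame: x ahead of the robot, y to its left, z up, the work surface at z = 0. Lengths are in mm, angles in rad, forces in N, time in s.
With the tool pointing down it reaches from about 300 to 775 mm from the base axis. Payload 14.6 kg.
Tool frame: the origin (TCP) lies between the finger pads; the fingertips stand 19 mm ahead of it and the grasp point (between the pads) is the TCP; z points along the fingers, y is the line along which they close (so a half turn about z gives the same grasp; the last joint's range is limited). The gripper opens to 94 mm and grips with 3 to 60 N. Pads are 16 mm wide; open, the fingers measure 119 mm over their backs; the gripper's body (75 mm by 177 mm) begins 78 mm behind the grasp point.
Start: joints at [-1.235, 0.3, 1.521, -0, 1.321, -0.067], TCP at [215.59, -505.975, 224.446] pointing down, gripper open.
Joint ranges: [-3.03, 3.03], [-0.79, 2.21], [0.23, 2.52], [-1.04, 4.18], [0, 3.07], [-2.55, 2.55]. Speed limits (rad/s): [2.22, 2.22, 2.57, 3.14, 3.14, 3.14].

## Interface

Orientations are given as [roll, pitch, yaw] about the fixed x, y, z axes, in that order (R = Rz(yaw) Ry(pitch) Rx(roll)).
In Python, from cell import monitor, imaging, job, find_in, trace gives the robot as it stands. The module is installed in compiled form; this text tells all that it offers.
- The arm moves only by the tool arm_command, never from a script. Its argument "steps" is a list of rows, each a list of 5 numbers: the opening, from 0 (shut) to 1 (fully open), then the shift along the tool's x, y, z in mm, then the turn about the tool's z in degrees. In form: [[gripper, dx, dy, dz, turn], ...]. A call has 1 to 20 rows; each row is the pose to reach, as a shift and turn from the pose commanded when the call began, along the tool's axes at that moment; what a row does not reach only later rows make up. A row lasts 1/8 s, in which the tool goes at most 62.5 mm and 10.7 degrees, less where a joint would pass 70% of its speed; a pose out of reach is approached as far as the arm can. A call with a gripper value outside its range is refused whole. The fingers move at their own pace and stop on an object; "force" is the grip in N (left out, the last holds). Time passes only in rows, so rows that repeat a pose let the fingers close. It gives the time, the measured TCP pose, the force, the opening and the grip force at its end, in the units of the state.
- monitor.read_state(): the state, without advancing time (a new reading comes with each control period).
- imaging.camera(name): name is "side" or "top" or "wrist"; returns a dict with "img" (384x512x3 uint8, red, green, blue), "mtx" (3x3 intrinsics, pixels), "view" (4x4, takes a point from world to camera coordinates). Camera axes: x right, y down, z forward; pixel columns grow to the right and rows downward; lengths in mm; the calibration is good to about 2 mm. The wrist camera is an equidistant fisheye: a pixel r from the principal point sees the ray r / f radians off the axis. A picture is of the moment at which its call begins. There is no depth.
- job.sign_off(): hands the job in; it is judged then, once.
Trained networks look in a picture, given as the dict that the camera call returned (one of the last four; its "shot" number tells which), for a name from the list of things; names that differ only in an ending like _2 or _b are one class to them, and where a whole thing is asked for, a point or a joint stands for the part that bears it (a point fixed in the world has none). Each returns a list of dicts, best first, with "p" (0 to 1); they miss things now and then, are a little off and sometimes report something else, mostly with a low value. They report only what shows in the picture. A call takes as long as a camera call. They do not tell look-alikes from the thing itself.
- find_in(picture, target): "rect" ([centre column, centre row, width, height] in pixels, round what is visible of it).
- trace(picture, target): "region" (384x512 bool, what is visible of it) and "rect" ([centre column, centre row, width, height] in pixels, round what is visible of it).
The state is a dict: "clock": time; "joints": joint angles; "qd": joint speeds; "effort": joint torques, N m; "eef_pos": TCP position; "eef_rot": TCP orientation; "wrist_force": force on the tool from outside, world axes, zero at the start; "moment": the same for the moment, N m; "finger_gap": finger opening in mm; "finger_force": force on a finger pad.
Only numpy, scipy, OpenCV 4.12 (cv2) and the standard library are available. Lean on these libraries where they do the work, as an engineer would, in place of code of your own. Each camera call takes 0.05 s, during which the arm holds its last target. There are 200 camera calls.

## Working session

There is one attempt and no reset: what is moved stays moved. The work goes in short steps, Python scripts to look and compute and a tool call to move; the robot and the scene stay as the last step left them, time stands still between calls to the robot, and variables do not carry over. Pictures are saved under pics/ and viewed, at most 14 in all, crops included, and the job is handed in when it is done.

Besides the shell and the picture viewer there is one more tool, called as name([rows], argument=value, ...), one row to a line, values as JSON. arm_command: Moves the arm, as the interface text tells. Its arguments: {"type":"object","properties":{"steps":{"type":"array","items":{"type":"array","items":{"type":"number"}}},"force":{"type":"number"}},"required":["steps"]}

```bash
mkdir -p pics; cat > h.py <<'E'
import numpy as np, cv2
from cell import monitor, imaging, job, find_in, trace
def px2w(c,u,v,z):
    M=c["mtx"];V=c["view"];d=np.linalg.inv(M)@[u,v,1.]
    R=V[:3,:3];o=-R.T@V[:3,3];d=R.T@d
    return o+d*(z-o[2])/d[2]
def w2px(c,p):
    q=c["view"][:3,:3]@np.array(p,float)+c["view"][:3,3];q=c["mtx"]@q;return q[:2]/q[2]
def save(c,n,crop=None,s=1.5):
    im=c["img"][:,:,::-1]
    if crop: a,b,e,f=crop;im=im[b:f,a:e]
    cv2.imwrite("pics/"+n,cv2.resize(im,None,fx=s,fy=s,interpolation=cv2.INTER_CUBIC))
E
python3 - <<'E'
from h import *
t=imaging.camera("top");s=imaging.camera("side")
save(t,"t0.png");save(s,"s0.png")
for n in ["square_large_mid","square_medium_mid","square_small_mid","round_large_mid","round_medium_mid","nest_large_floor","nest_medium_floor","nest_small_floor","jar","screwdriver"]:
    z=6 if "nest" in n else 16
    for r in find_in(t,n)[:4]:
        print(n,round(r["p"],2),np.round(r["rect"]),np.round(px2w(t,*r["rect"][:2],z)))
print(monitor.read_state())
print(t["view"],t["mtx"])
E
```

```text
square_large_mid 0.86 [336. 214.  27.  30.] [ 460. -295.   16.]
square_large_mid 0.85 [378. 220.  27.  22.] [ 445. -425.   16.]
square_medium_mid 0.74 [293. 217.  20.  21.] [ 451. -163.   16.]
square_medium_mid 0.7 [265. 232.  16.  18.] [404. -80.  16.]
square_medium_mid 0.57 [341. 175.  20.  21.] [ 581. -310.   16.]
square_small_mid 0.59 [244. 212.   8.  12.] [463. -14.  16.]
round_large_mid 0.58 [187. 214.  23.  21.] [452. 157.  16.]
round_medium_mid 0.73 [146. 218.  19.  16.] [439. 278.  16.]
nest_large_floor 0.73 [246. 155.  33.  30.] [639. -19.   6.]
nest_medium_floor 0.64 [277. 160.  30.  33.] [ 626. -115.    6.]
nest_small_floor 0.69 [215. 149.  33.  38.] [654.  77.   6.]
jar 0.48 [103. 158.  23.  16.] [618. 415.  16.]
screwdriver 0.8 [387. 156.   7.  49.] [ 642. -453.   16.]
{'clock': 0.6, 'joints': array([-1.23460172e+00,  2.99946938e-01,  1.52099901e+00, -1.53770394e-05,
        1.32069575e+00, -6.66468259e-02]), 'qd': array([ 6.04310237e-04, -2.60039450e-05,  1.22331176e-03, -3.99874105e-04,
        1.97066817e-03,  7.04060655e-04]), 'effort': array([ 6.16300877e-04, -5.31473494e+01, -3.52827466e+01,  7.08160317e-02,
        2.12666451e-02,  2.49667227e-05]), 'eef_pos': array([ 215.58605742, -505.97780681,  224.4202429 ]), 'eef_rot': array([-3.14154273e+00,  1.15994840e-05,  4.02845238e-01]), 'wrist_force': array([ 0.21653461,  0.5070283 , -0.50987713]), 'moment': array([-0.04330575, -0.05274758,  0.02520017]), 'finger_force': 0.0, 'finger_gap': 94.25084340082495}
[[ 1.57224330e-02 -9.99501493e-01  2.73782825e-02 -3.50292215e+01]
 [-9.96045131e-01 -1.80510450e-02 -8.69957249e-02  5.22291778e+02]
 [ 8.74465635e-02 -2.59022205e-02 -9.95832402e-01  1.09542195e+03]
 [ 0.00000000e+00  0.00000000e+00  0.00000000e+00  1.00000000e+00]] [[370.88791673   0.         248.15931414]
 [  0.         370.88791673 191.8895496 ]
 [  0.           0.           1.        ]]
```

```bash
python3 - <<'E'
from h import *
t=imaging.camera("top");save(t,"t1.png",(120,130,410,260),2.7)
E
```

```text
(no output)
```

View pics/t1.png

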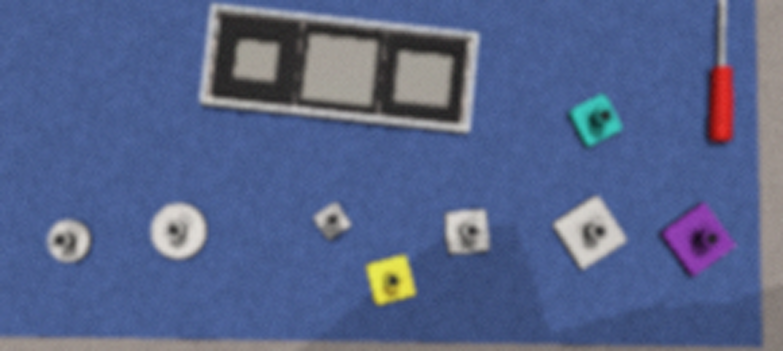

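View pics/s0.png

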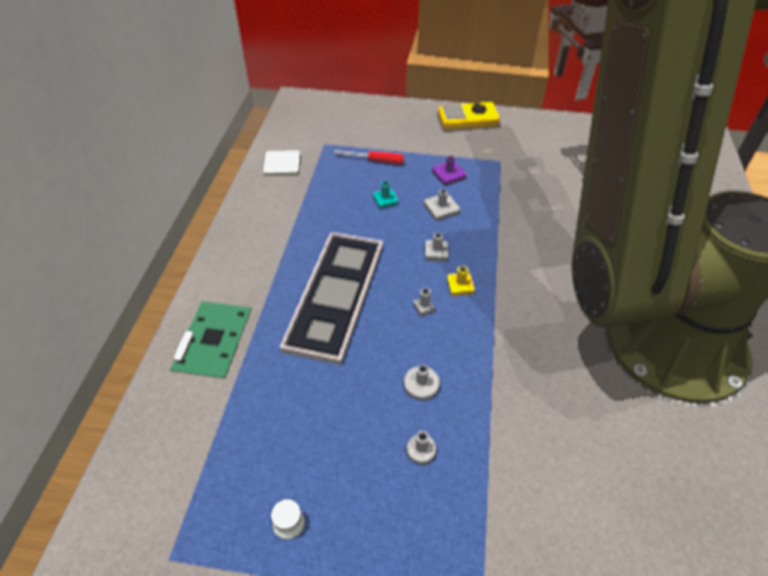

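```bash
cat > fit.py <<'E'
from h import *
from scipy.optimize import minimize
def prism(x,y,a,w,h,z0,z1):
    k=np.array([[-1,-1],[1,-1],[1,1],[-1,1]])*np.array([w,h])/2
    R=np.array([[np.cos(a),-np.sin(a)],[np.sin(a),np.cos(a)]])
    b=k@R.T+[x,y]
    return [np.r_[p,z] for z in (z0,z1) for p in b]
def cyl(x,y,r,z0,z1): return [[x+r*np.cos(t),y+r*np.sin(t),z] for z in (z0,z1) for t in np.arange(0,6.28,.5)]
def mask(c,sets,S=4):
    m=np.zeros((384*S,512*S),np.uint8)
    for P in sets:
        q=np.array([w2px(c,p) for p in P]);q=((q+.5)*S-.5)
        cv2.fillConvexPoly(m,cv2.convexHull(np.round(q).astype(np.int32)),1)
    return cv2.resize(m.astype(np.float32),(512,384),interpolation=cv2.INTER_AREA)
def fit(obs,model,x0,d=(6,6,.15)):
    """obs: list of (cam,region)"""
    def cost(p):
        L=0
        for c,r in obs:
            m=mask(c,model(p)); L+=np.abs(m-r).sum()/r.sum()
        return L
    best=None
    for a0 in (0,.4,-.4,.75) if len(d)==3 else (0,):
        s=np.array([x0]+[np.array(x0)+np.eye(3)[i]*d[i] for i in range(3)]);s[:,2]+=a0
        r=minimize(cost,s[0],method="Nelder-Mead",options=dict(initial_simplex=s,xatol=.02,fatol=1e-4))
        if best is None or r.fun<best.fun:best=r
    return best
def nozzle(w): return lambda p:[prism(p[0],p[1],p[2],w,w,0,16),cyl(p[0],p[1],10,16,52)]
def near(c,n,xy,z=16):
    L=trace(c,n);u=w2px(c,[*xy,z])
    L=[r for r in L if np.hypot(*(np.array(r["rect"][:2])-u))<12]
    return L[0]["region"].astype(np.float32) if L else None
E
python3 - <<'E'
from fit import *
t=imaging.camera("top");s=imaging.camera("side")
for n,w,xy in [("large",60,(455,-303)),("medium",45,(452,-163)),("small",30,(464,-12))]:
    for cams in ([t],[s],[t,s]):
        obs=[(c,near(c,f"square_{n}_mid",xy)) for c in cams];obs=[o for o in obs if o[1] is not None]
        if not obs: print(n,"none");continue
        r=fit(obs,nozzle(w),[*xy,0.]);print(n,len(obs),np.round(r.x[:2],1),"deg",np.round(np.degrees(r.x[2])%90,1),round(r.fun,2))
for n,w,xy in [("large",80,(639,-19)),("medium",63,(626,-115)),("small",48,(654,77))]:
    for c in (t,s):
        o=near(c,f"nest_{n}_floor",xy,12)
        if o is None: print(n,"none");continue
        a=o.sum();q=w2px(c,[*xy,12])
        (cx,cy),wh,an=cv2.minAreaRect(np.argwhere(o>0)[:,::-1].astype(np.float32))
        print("nest",n,int(a),np.round(px2w(c,cx,cy,12)),np.round(wh),an)
    # bright floor fit (light pixels within block)
# tray outline: non-blue blob in top
im=t["img"].astype(int);nb=((im[:,:,2]-im[:,:,0])<25).astype(np.uint8)
_,l,st,ce=cv2.connectedComponentsWithStats(nb)
k=l[155,230];print(st[k]) 
k0=st[k];o=(l==k).astype(np.float32)
r=fit([(t,o)],lambda p:[prism(p[0],p[1],p[2],112,304,0,18)],[638,-19,.13])
print("tray",r.x,np.degrees(r.x[2]),r.fun)
E
```

```text
large 1 [ 458.1 -302.9] deg 35.4 0.09
large 1 [ 458.3 -301. ] deg 32.8 0.11
large 2 [ 458.4 -302.4] deg 32.9 0.21
medium 1 [ 455.7 -162.8] deg 0.9 0.07
medium 1 [ 454.9 -163.9] deg 9.1 0.1
medium 2 [ 455.1 -163.6] deg 6.3 0.2
small none
small 1 [465.   -9.8] deg 25.7 0.18
small 1 [465.   -9.8] deg 25.7 0.18
nest large 927 [640. -17.  12.] [31. 30.] 6.709837436676025
nest large 817 [640. -19.  12.] [34. 26.] 13.240518569946289
medium none
nest medium 682 [ 631. -117.   12.] [34. 22.] 9.462322235107422
nest small 965 [647.  77.  12.] [32. 31.] 5.710593223571777
nest small 1049 [648.  77.  12.] [38. 32.] 14.03624439239502
[ 194  132  103   47 3725]
tray [ 6.37340052e+02 -1.63024522e+01 -8.81983006e-02] -5.053390382352806 0.018825503066182137
```

arm_command([
  [0.6, 303, -92, 0, 0],
  [0.6, 303, -92, 0, 0],
  [0.6, 303, -92, 0, 0],
  [0.6, 303, -92, 0, 0],
  [0.6, 303, -92, 0, 0],
  [0.6, 303, -92, 70, 0],
  [0.6, 303, -92, 70, 0],
  [0.6, 303, -92, 70, 0],
  [0.6, 303, -92, 70, 0],
  [0.6, 303, -92, 70, 0],
], force=20)

```text
clock: 2.9
eef_pos: [458.4, -303.3, 155.9]
eef_rot: [3.14, -0.001, 0.402]
wrist_force: [0.4, -0.7, -0.6]
finger_gap: 56.5
finger_force: 0.0
```

```bash
cat >> h.py <<'E'
def go(x,y,z,yawdeg=None):
    s=monitor.read_state();p=s["eef_pos"];a=s["eef_rot"][2];d=np.array([x,y,z])-p
    print("delta",np.round([np.cos(a)*d[0]+np.sin(a)*d[1],np.sin(a)*d[0]-np.cos(a)*d[1],-d[2]],1),"turn",None if yawdeg is None else round(np.degrees(a)-yawdeg,1),"t",s["clock"],"p",np.round(p,1),"yaw",np.degrees(a))
def wpx(c,u,v,z):
    M=c["mtx"];d=np.array([u-M[0,2],v-M[1,2]])/M[0,0];r=np.hypot(*d)
    ray=np.r_[d/r*np.sin(r),np.cos(r)] if r>0 else np.array([0,0,1.])
    R=c["view"][:3,:3];o=-R.T@c["view"][:3,3];ray=R.T@ray
    return o+ray*(z-o[2])/ray[2]
E
python3 - <<'E'
from h import *
c=imaging.camera("wrist");save(c,"w0.png")
for r in find_in(c,"square_large_mid"): print(r["p"],np.round(r["rect"]),wpx(c,*r["rect"][:2],16))
go(458.3,-302.3,40)
E
```

```text
0.64 [350. 230.  58.  57.] [ 454.08365704 -420.35868633   16.        ]
delta [  0.2  -0.6 115.3] turn None t 3.0 p [ 458.3 -303.   155.3] yaw 23.0503320897698
```

View pics/w0.png

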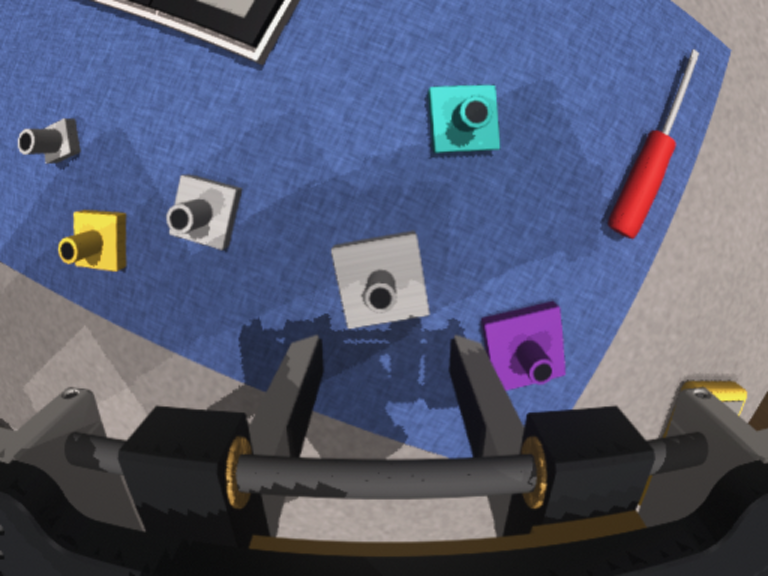

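```bash
python3 - <<'E'
from h import *
c=imaging.camera("wrist")
def P(u,v,z): return wpx(c,(u+.5)/1.5-.5,(v+.5)/1.5-.5,z)[:2]
def q(pts): 
    w=np.array([P(*p,16) for p in pts]);e=np.roll(w,-1,0)-w
    print(w.mean(0).round(1),np.hypot(*e.T).round(),np.degrees(np.arctan2(e[:,1],e[:,0]))%90)
q([(332,249),(415,234),(429,315),(349,328)])
print(P(380,296,52),"med",P(180,218,52),"small",P(27,142,52))
w=np.array([P(*p,16) for p in [(183,176),(240,188),(227,248)]]);e=np.diff(w,axis=0)
print(w.round(1),np.hypot(*e.T),np.degrees(np.arctan2(e[:,1],e[:,0]))%90)
E
```

```text
[ 457.1 -300.8] [58. 59. 58. 59.] [33.33090027 33.77276266 32.85261998 33.23003872]
[ 458.05762175 -299.95700838] med [ 455.73944245 -162.8826652 ] small [464.22938954 -13.6290243 ]
[[ 474.6 -140.4]
 [ 481.4 -184.9]
 [ 437.8 -189.9]] [45.00714206 43.86395294] [8.6514509  6.57346468]
```

arm_command([
  [0.6, 0, -1, 60, 0],
  [0.6, 0, -1, 105, 0],
  [0.6, 0, -1, 115, 0],
  [0.6, 0, -1, 115, 0],
  [0, 0, -1, 115, 0],
  [0, 0, -1, 115, 0],
  [0, 0, -1, 115, 0],
  [0, 0, -1, 115, 0],
  [0, 0, -1, 115, 0],
  [0, 0, -1, 115, 0],
  [0, 0, -1, 90, 0],
  [0, 0, -1, 50, 0],
], force=25)

```text
clock: 4.55
eef_pos: [457.2, -301.2, 103.9]
eef_rot: [-3.139, 0.002, 0.403]
wrist_force: [0.6, -0.6, -1.6]
finger_gap: 19.6
finger_force: 25.0
```

```bash
python3 - <<'E'
from h import *
go(638.5,-17.5,115,-15); print(monitor.read_state()["finger_gap"])
E
```

```text
delta [ 278.  -189.9  -11.1] turn 38.1 t 4.55 p [ 457.2 -301.2  103.9] yaw 23.079681937344745
19.614632843718383
```

arm_command([
  [0, 60, -41, -10, 10],
  [0, 115, -80, -10, 20],
  [0, 170, -118, -10, 30],
  [0, 225, -155, -10, 38],
  [0, 278, -190, -10, 38],
  [0, 278, -190, -10, 38],
  [0, 278, -190, -10, 38],
  [0, 278, -190, -10, 38],
  [0, 278, -190, -10, 38],
])

```text
clock: 5.68
eef_pos: [638.8, -18.9, 114.4]
eef_rot: [3.141, 0.0, -0.262]
wrist_force: [-0.7, 0.4, -1.4]
finger_gap: 19.1
finger_force: 25.0
```

```bash
python3 - <<'E'
from h import *
c=imaging.camera("wrist");save(c,"w1.png")
go(638.5,-17.5,47,-15)
E
```

```text
delta [-0.7 -1.2 67.5] turn 0.0 t 5.725 p [638.9 -18.9 114.5] yaw -14.997371935140793
```

View pics/w1.png

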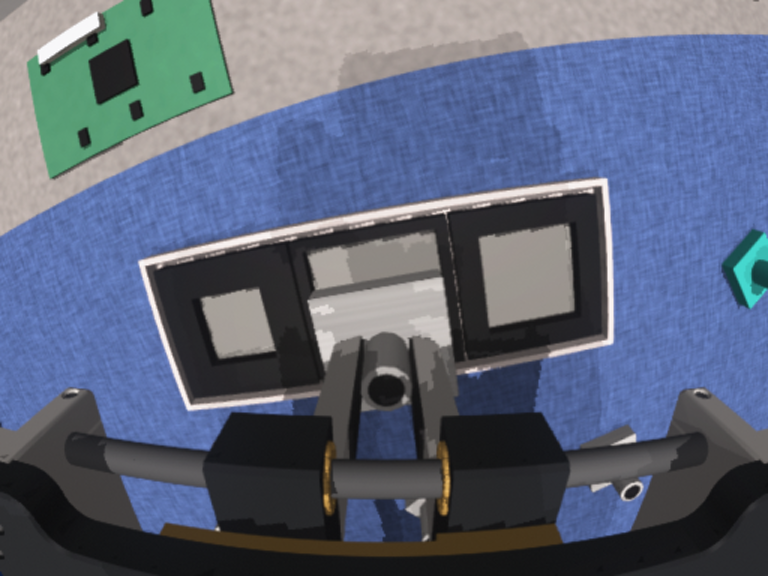

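```bash
python3 - <<'E'
from h import *
c=imaging.camera("wrist")
for z,pts in [(6,[(479,238),(570,224),(578,314),(489,327)]),(6,[(200,298),(262,288),(274,350),(214,360)]),(18,[(141,262),(606,180),(613,344),(190,410)])]:
    w=np.array([wpx(c,(u+.5)/1.5-.5,(v+.5)/1.5-.5,z)[:2] for u,v in pts]);e=np.roll(w,-1,0)-w
    print(w.mean(0).round(1),np.hypot(*e.T).round(),np.degrees(np.arctan2(e[:,1],e[:,0]))%90)
E
```

```text
[ 626.6 -113.3] [61. 62. 64. 60.] [84.96208927 86.90565584 82.46470082 84.81017857]
[644.7  81.7] [45. 43. 46. 46.] [83.74910909 80.89449824 86.32348222 80.24472297]
[637.  -17.1] [300. 111. 301. 111.] [84.90646581 85.36798698 84.80411044 84.97362467]
```

arm_command([
  [0, -2, -1, 30, 0],
  [0, -2, -1, 55, 0],
  [0, -2, -1, 65, 0],
  [0, -2, -1, 68, 0],
  [0, -2, -1, 68, 0],
  [0, -2, -1, 68, 0],
  [0.35, -2, -1, 68, 0],
  [0.5, -2, -1, 68, 0],
  [0.5, -2, -1, 68, 0],
  [0.5, -2, -1, 50, 0],
  [0.5, -2, -1, 0, 0],
  [0.5, -2, -1, -10, 0],
  [0.5, -2, -1, -10, 0],
])

```text
clock: 7.4
eef_pos: [637.7, -16.4, 125.6]
eef_rot: [-3.141, -0.002, -0.26]
wrist_force: [0.9, -0.9, -0.2]
finger_gap: 47.1
finger_force: 0.0
```

```bash
python3 - <<'E'
from h import *
go(455.5,-163.1,125,-15+0)
E
```

```text
delta [-138.3  188.7    0.6] turn 0.1 t 7.4 p [637.7 -16.4 125.6] yaw -14.920861239516043
```

arm_command([
  [0.5, -35, 47, 0, 0],
  [0.5, -70, 95, 0, 0],
  [0.5, -105, 142, 0, 0],
  [0.5, -138, 189, 0, 0],
  [0.5, -138, 189, 0, 0],
  [0.5, -138, 189, 0, 0],
  [0.5, -138, 189, 0, 0],
  [0.5, -138, 189, 0, 0],
])

```text
clock: 8.4
eef_pos: [455.9, -162.8, 124.1]
eef_rot: [-3.141, 0.0, -0.259]
wrist_force: [0.0, -0.7, 0.6]
finger_gap: 47.0
finger_force: 0.0
```

```bash
python3 - <<'E'
from h import *
c=imaging.camera("wrist");save(c,"w2.png")
go(455.5,-163.1,40,-15)
E
```

```text
delta [-0.3  0.2 84.2] turn 0.1 t 8.45 p [ 455.8 -162.9  124.2] yaw -14.857801905935162
```

View pics/w2.png

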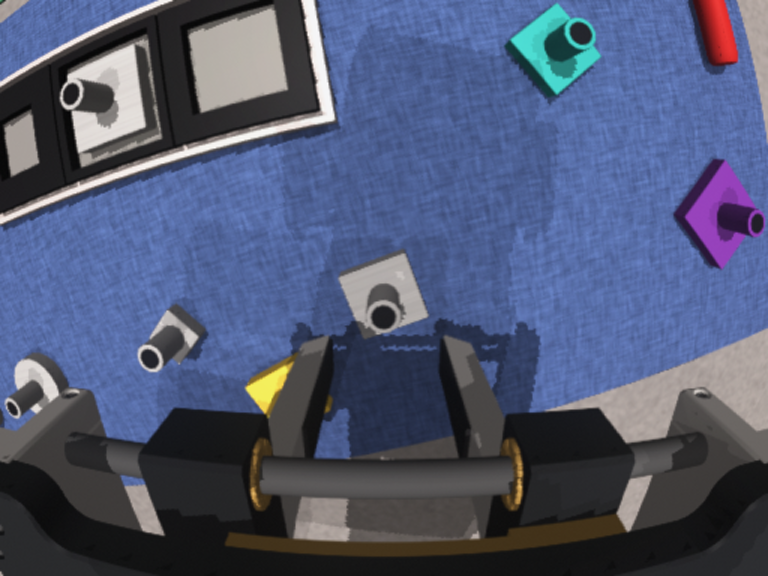

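arm_command([
  [0.5, 0, 0, 50, 0],
  [0.5, 0, 0, 78, 0],
  [0.5, 0, 0, 84, 0],
  [0.5, 0, 0, 84, 0],
  [0, 0, 0, 84, 0],
  [0, 0, 0, 84, 0],
  [0, 0, 0, 84, 0],
  [0, 0, 0, 84, 0],
  [0, 0, 0, 84, 0],
  [0, 0, 0, 60, 0],
  [0, 0, 0, 10, 0],
  [0, 0, 0, 10, 0],
])

```text
clock: 9.95
eef_pos: [456.8, -164.1, 117.3]
eef_rot: [3.141, -0.006, -0.26]
wrist_force: [0.2, -0.2, -1.5]
finger_gap: 19.4
finger_force: 25.0
```

```bash
python3 - <<'E'
from h import *
go(628.3,-112.8,115,-27); print(monitor.read_state()["finger_gap"])
E
```

```text
delta [152.5 -93.7   2.3] turn 12.1 t 9.95 p [ 456.8 -164.1  117.3] yaw -14.9212011788572
19.4139290998714
```

arm_command([
  [0, 45, -28, 0, 6],
  [0, 90, -56, 0, 12],
  [0, 130, -80, 0, 12],
  [0, 153, -94, 0, 12],
  [0, 153, -94, 0, 12],
  [0, 153, -94, 0, 12],
  [0, 153, -94, 0, 12],
])

```text
clock: 10.82
eef_pos: [626.8, -112.4, 114.3]
eef_rot: [3.141, 0.0, -0.471]
wrist_force: [-0.3, 0.8, -1.4]
finger_gap: 19.3
finger_force: 25.0
```

```bash
python3 - <<'E'
from h import *
c=imaging.camera("wrist");save(c,"w3.png")
go(628.3,-112.8,47,-27)
E
```

```text
delta [ 1.4 -0.3 67.5] turn 0.0 t 10.875 p [ 627.  -112.4  114.5] yaw -26.952606953573387
```

View pics/w3.png

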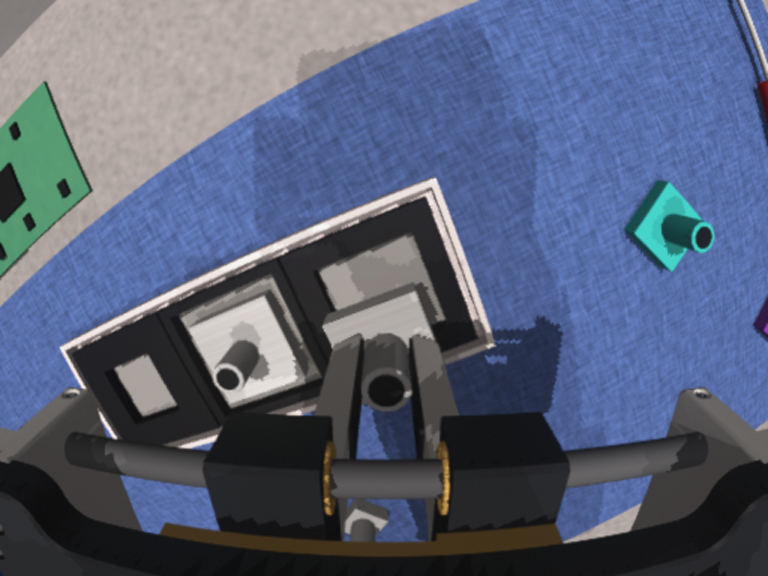

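arm_command([
  [0, 1, 0, 30, 0],
  [0, 1, 0, 55, 0],
  [0, 1, 0, 65, 0],
  [0, 1, 0, 68, 0],
  [0, 1, 0, 68, 0],
  [0, 1, 0, 68, 0],
  [0.35, 1, 0, 68, 0],
  [0.5, 1, 0, 68, 0],
  [0.5, 1, 0, 68, 0],
  [0.5, 1, 0, 50, 0],
  [0.5, 1, 0, 0, 0],
  [0.5, 1, 0, -10, 0],
  [0.5, 1, 0, -10, 0],
])

```text
clock: 12.5
eef_pos: [628.7, -112.6, 125.6]
eef_rot: [-3.141, -0.002, -0.47]
wrist_force: [-0.3, -0.4, -0.9]
finger_gap: 47.1
finger_force: 0.0
```

```bash
python3 - <<'E'
from h import *
go(464.5,-12,125,-27)
E
```

```text
delta [-191.9  -15.3    0.6] turn 0.1 t 12.5 p [ 628.7 -112.6  125.6] yaw -26.920189069607524
```

arm_command([
  [0.5, -45, -4, 0, -9],
  [0.5, -90, -8, 0, -18],
  [0.5, -135, -12, 0, -27],
  [0.5, -170, -15, 0, -27],
  [0.5, -192, -15, 0, -27],
  [0.5, -192, -15, 0, -27],
  [0.5, -192, -15, 0, -27],
  [0.5, -192, -15, 0, -27],
])

```text
clock: 13.5
eef_pos: [464.4, -12.6, 124.1]
eef_rot: [-3.142, 0.0, 0.001]
wrist_force: [-0.1, -0.5, 0.2]
finger_gap: 46.7
finger_force: 0.0
```

```bash
python3 - <<'E'
from h import *
c=imaging.camera("wrist");save(c,"w4.png")
go(464.5,-12,40,0)
E
```

```text
delta [ 0.1 -0.5 84.1] turn 0.1 t 13.55 p [464.4 -12.5 124.1] yaw 0.05092627975435786
```

View pics/w4.png

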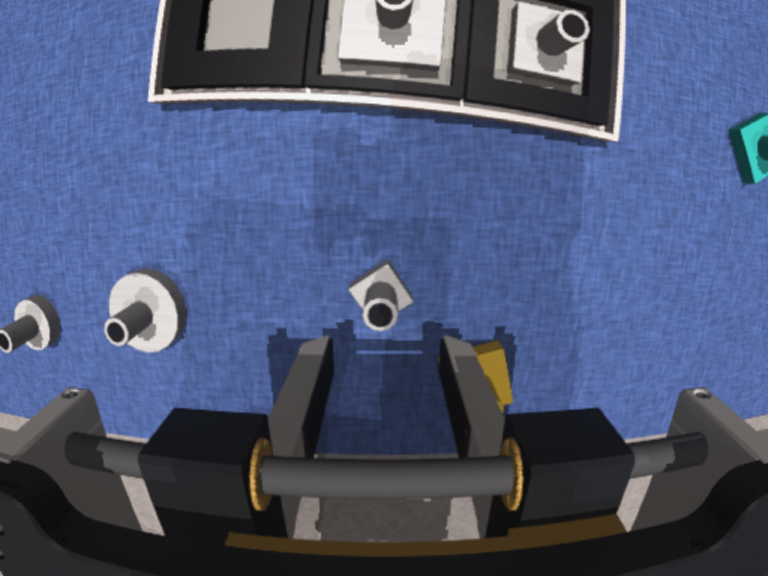

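arm_command([
  [0.4, 0, 0, 50, 0],
  [0.4, 0, 0, 78, 0],
  [0.4, 0, 0, 84, 0],
  [0.4, 0, 0, 84, 0],
  [0, 0, 0, 84, 0],
  [0, 0, 0, 84, 0],
  [0, 0, 0, 84, 0],
  [0, 0, 0, 84, 0],
  [0, 0, 0, 84, 0],
  [0, 0, 0, 60, 0],
  [0, 0, 0, 10, 0],
  [0, 0, 0, 10, 0],
  [0, 0, 0, 10, 0],
])

```text
clock: 15.18
eef_pos: [463.7, -12.2, 114.0]
eef_rot: [3.142, 0.0, 0.001]
wrist_force: [0.0, 0.5, -0.2]
finger_gap: 19.7
finger_force: 25.0
```

```bash
python3 - <<'E'
from h import *
go(645.6,79.3,115,-39); print(monitor.read_state()["finger_gap"])
E
```

```text
delta [182.  -91.2  -1. ] turn 39.1 t 15.175 p [463.7 -12.2 114. ] yaw 0.08096567051044842
19.661407950684126
```

arm_command([
  [0, 45, -23, 0, 10],
  [0, 90, -46, 0, 20],
  [0, 135, -68, 0, 30],
  [0, 165, -83, 0, 39],
  [0, 182, -91, 0, 39],
  [0, 182, -91, 0, 39],
  [0, 182, -91, 0, 39],
  [0, 182, -91, 0, 39],
])

```text
clock: 16.18
eef_pos: [645.3, 78.6, 114.4]
eef_rot: [3.141, 0.0, -0.68]
wrist_force: [-0.5, 0.8, -1.2]
finger_gap: 19.6
finger_force: 25.0
```

```bash
python3 - <<'E'
from h import *
c=imaging.camera("wrist");save(c,"w5.png")
go(645.6,79.3,47,-39)
E
```

```text
delta [-0.3 -0.6 67.6] turn 0.1 t 16.225 p [645.5  78.7 114.6] yaw -38.93999421907903
```

View pics/w5.png

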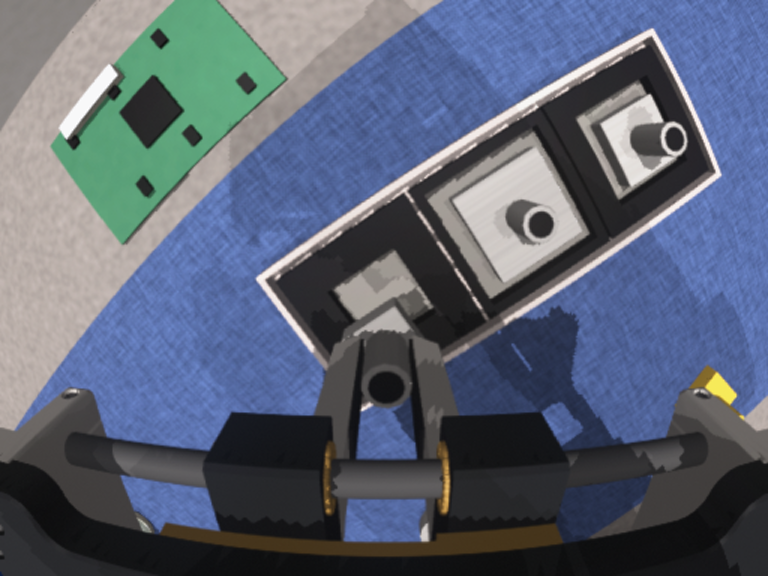

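arm_command([
  [0, 0, -1, 30, 0],
  [0, 0, -1, 55, 0],
  [0, 0, -1, 65, 0],
  [0, 0, -1, 68, 0],
  [0, 0, -1, 68, 0],
  [0, 0, -1, 68, 0],
  [0.35, 0, -1, 68, 0],
  [0.5, 0, -1, 68, 0],
  [0.5, 0, -1, 68, 0],
  [0.5, 0, -1, 50, 0],
  [0.5, 0, -1, 0, 0],
  [0.5, -60, -1, -60, 0],
  [0.5, -120, -1, -60, 0],
  [0.5, -120, -1, -60, 0],
  [0.5, -120, -1, -60, 0],
  [0.5, -120, -1, -60, 0],
])

```text
clock: 18.23
eef_pos: [553.9, 154.4, 174.2]
eef_rot: [3.141, 0.0, -0.68]
wrist_force: [-0.1, 0.0, -0.1]
finger_gap: 47.1
finger_force: 0.0
```

```bash
python3 - <<'E'
from h import *
c=imaging.camera("wrist");save(c,"w6.png")
t=imaging.camera("side");save(t,"s6.png",(120,60,360,380),1.8)
E
```

```text
(no output)
```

View pics/w6.png

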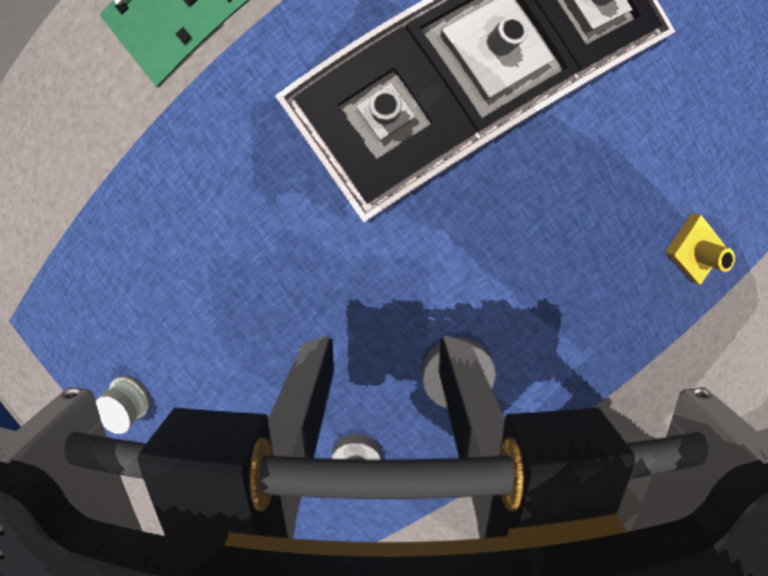

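View pics/s6.png

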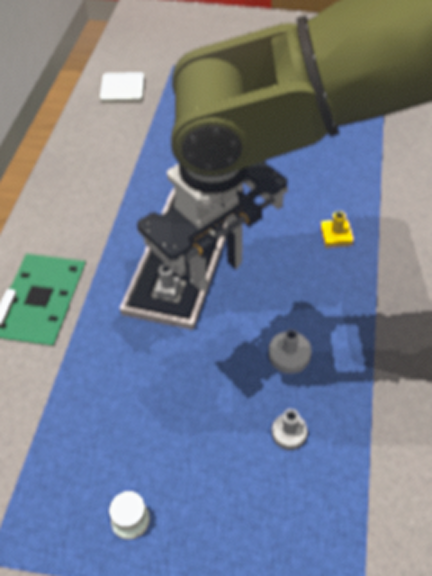

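The wrist picture shows the small nozzle upright in its nest at about (385,110), with the large (500,45) and medium (600,10) still in theirs. In the side picture the round nozzles, the jar and the yellow look-alike are where they were, and the gripper is clear of everything.

```bash
python3 -c "
from cell import job
print(job.sign_off())"
```

```text
the job is handed in; nothing more can be done
None
```

The three square-mouthed nozzles stand upright in the nests for their sizes. I left the round nozzles, look-alikes, jar and screwdriver alone, and handed the job in at about 18 s on the robot's clock.

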